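# Ratchet down the night light's nut

### The job

The mushroom night light is held to the nightstand by one big nut, and a blue-handled ratchet wrench already sits on it. Grip the blue handle and swing it back and forth, clockwise (seen from above) to tighten and freely back for the next stroke, until the nut's orange pointer stands at the green arc; then let go. Leave the ceramic rabbit standing where it is.

Things in the scene. Friction and masses are not known exactly. Their poses are not given: they have to be found in the camera images.
- nut_center (a point): Point on the nut's and ratchet's vertical axis, 45 mm up. Frame of the fixed white foot: z up, -x is the middle of the handle's swing (stops at 0.6 rad either side). Around it a steel ratchet head, radius 41 mm, top at 50 mm; pointer top 52 mm. Green arc 47-61 mm from the axis towards -y, 38 mm high. Foot 18 mm thick; yellow mushroom lamp, radius 42, 93 mm high, at x 45, y 98 mm.
- ratchet_grip (a point): Middle of the ratchet's level blue handle, 125 mm from the nut's axis, 40 mm above the table (half-way up). Handle 24 mm wide, 22 high, 85 long, air beneath; x axis points along it to the nut, z up. Clockwise from above drives the nut (about 2.5 N here); counter-clockwise slips freely, nut stays. 24 teeth: up to 0.26 rad of a stroke is lost before it bites; a full stroke gains 0.7 to 1.1 rad.
- nut (a joint): Turn of the dark steel hex nut with its orange pointer, rad, growing as it is tightened (clockwise from above). Starts between 0 and 0.5; the pointer is at the green arc from 2.2 on; a firm stop ends it at 2.75, the arc's far end. Only the ratchet can turn it.
- rabbit_center (a point): Middle of the white ceramic rabbit figurine, 114 mm tall, about 65 mm across, 55 mm above its foot; z is its upright axis. It stands loose on the table to the left or right of the ratchet, with an orange stacking cup on the other side; a steel sippy cup and a pink pacifier clip stand beyond the night light.

How it is judged:
By the outcome, as a careful person would: the job done as asked, in the order asked, and still so for the second after the job is handed in, with the robot touching nothing.
It also fails if it takes over 61 s, if anything falls off the work surface, if the arm or the gripper's body presses on something with over 40 N, if the wrist force passes 120 N, or if a joint passes its speed limit or range.

### The arm

A 6-joint arm with a two-finger parallel gripper is mounted at the origin on the work surface. World frame = base frame: x ahead of the robot, y to its left, z up, the work surface at z = 0. Lengths are in m, angles in rad, forces in N, time in s.
With the tool pointing down it reaches from about 0.275 to 0.75 m from the base axis. Payload 10.2 kg.
Tool frame: the origin (TCP) lies midway between the tips of the shut fingers; the grasp point (between the pads) lies 19 mm behind it (env.grip_depth is the distance from the TCP to the grasp point, in m); z points along the fingers, x is the direction in which the jaws open and shut, and the axes are right-handed (so a half turn about z gives the same grasp; the last joint's range is limited). The gripper opens to 88 mm and grips with 3 to 60 N. Pads are 18 mm wide; open, the fingers measure 123 mm over their backs; the gripper's body (75 mm by 187 mm) begins 45 mm behind the grasp point.
Start: joints at [1.055, 0.313, 1.498, -0, 1.331, -0.223], TCP at [0.152, 0.503, 0.217] pointing down, gripper open.
Joint ranges: [-2.94, 2.94], [-0.97, 2.17], [0.19, 2.56], [-1.23, 4.37], [0.02, 3.11], [-2.88, 2.88]. Speed limits (rad/s): [2.39, 2.39, 3.01, 3.14, 3.14, 3.14].

### API

Orientations are given as [roll, pitch, yaw] about the fixed x, y, z axes, in that order (R = Rz(yaw) Ry(pitch) Rx(roll)).
In Python, from workcell import env, snapshot, nets gives the robot as it stands. The module is installed in compiled form; this text tells all that it offers.
- The arm moves only by the tool send_rows, never from a script. Its argument "commands" is a list of rows, each a list of 3 entries, a list of its own where there are three numbers: the shift along the tool's x, y, z in mm, then the turn about the tool's z in degrees, then the finger opening in mm, from 0 to 88.1. In form: [[[dx, dy, dz], yaw, claw], ...]. A call has 1 to 8 rows; each row is the pose to reach, as a shift and turn from the pose measured when the call began, along the tool's axes at that moment; what a row does not reach only later rows make up. A row lasts 1/12 s, in which the tool goes at most 41.7 mm and 7.16 degrees, less where a joint would pass 70% of its speed; a pose out of reach is approached as far as the arm can. A call with a gripper value outside its range is refused whole. The fingers move at their own pace and stop on an object; "newtons" is the grip in N (left out, the last holds). Time passes only in rows, so rows that repeat a pose let the fingers close. It gives the time, the measured TCP pose, the force and the opening at its end, in the units of the state.
- env.state(): the state, without advancing time (a new reading comes with each control period).
- snapshot(name): name is "side" or "top"; returns a dict with "pixels" (384x512x3 uint8, red, green, blue), "fx", "fy", "cx", "cy" (pixels), "origin" and "rotation" of the camera in the world. Camera axes: x right, y down, z forward; pixel columns grow to the right and rows downward; lengths in m; the calibration is good to about 2 mm. A picture is of the moment at which its call begins. There is no depth.
- env.finish_job(): hands the job in, once; it reports no verdict.
Trained networks look in a picture, given as the dict that the camera call returned (one of the last four; its "shot" number tells which), for a name from the list of things; names that differ only in an ending like _2 or _b are one class to them, and where a whole thing is asked for, a point or a joint stands for the part that bears it (a point fixed in the world has none). Each returns a list of dicts, best first, with "p" (0 to 1); they miss things now and then, are a little off and sometimes report something else, mostly with a low value. They report only what shows in the picture. A call takes as long as a camera call.
- nets.silhouettes(query, picture): "mask" (384x512 bool, what is visible of it) and "rect" ([left, top, right, bottom] in pixels, round what is visible of it).
The state is a dict: "time_s": time; "qpos": joint angles; "qd": joint speeds; "joint_efforts": joint torques, N m; "eef_pos": TCP position; "ee_rot": TCP orientation; "contact_force": force on the tool from outside, world axes, zero at the start; "ft_torque": the same for the moment, N m; "finger_gap": finger opening in m.
Only numpy, scipy, OpenCV 4.12 (cv2) and the standard library are available. Lean on these libraries where they do the work, as an engineer would, in place of code of your own. Each camera call takes 0.05 s, during which the arm holds its last target.

## Working session

There is one attempt and no reset: what is moved stays moved. The work goes in short steps, Python scripts to look and compute and a tool call to move; the robot and the scene stay as the last step left them, time stands still between calls to the robot, and variables do not carry over. Pictures are saved under pics/ and viewed, and the job is handed in when it is done.

Besides the shell and the picture viewer there is one more tool, called after "Emit:" as name([rows], argument=value, ...), one row to a line, values as JSON. send_rows: Moves the arm, as the interface text tells. Its arguments: {"type":"object","properties":{"commands":{"type":"array","items":{"type":"array"}},"newtons":{"type":"number"}},"required":["commands"]}

```bash
mkdir -p pics
python3 - <<'E'
from workcell import env,snapshot,nets
import cv2,pickle
print(env.state(), env.grip_depth)
for n in("side","top"):
    s=snapshot(n); cv2.imwrite(f"pics/{n}0.png",s["pixels"][:,:,::-1]); pickle.dump(s,open(f"{n}0.pkl","wb"))
    print({k:v for k,v in s.items() if k!="pixels"})
    for q in("nut_center","ratchet_grip","nut","rabbit_center"):
        try:
            for d in nets.silhouettes(q,s)[:2]: print(n,q,d["p"],d["rect"],d["mask"].sum())
        except Exception as e: print(q,e)
E
```

```text
{'time_s': 0.0, 'qpos': array([ 1.05458364e+00,  3.13421891e-01,  1.49841424e+00, -1.94616174e-05,
        1.33101027e+00, -2.23417608e-01]), 'qd': array([ 5.98138763e-05,  1.70633832e-05, -3.05630797e-04,  4.99565374e-04,
       -7.41378400e-04, -5.09373907e-04]), 'joint_efforts': array([ 5.80812084e-04, -4.02204144e+01, -2.52263850e+01,  6.94464706e-02,
        3.53059347e-02, -8.70927624e-05]), 'eef_pos': array([0.15141929, 0.50240795, 0.21668407]), 'ee_rot': array([-3.14133330e+00,  1.22676615e-03,  1.27800604e+00]), 'contact_force': array([-0.3063895 ,  0.35139057,  0.0198296 ]), 'ft_torque': array([ 0.00699132, -0.05630784, -0.01099817]), 'finger_gap': 0.08770116684252166} 0.0187
{'fx': 415.9448015090189, 'fy': 415.9448015090189, 'cx': 258.36444645413957, 'cy': 195.9449863618184, 'origin': array([ 0.23991788, -0.47857022,  0.51961744]), 'rotation': array([-2.20889323, -0.01583539, -0.54691181]), 'shot': 1}
side nut_center 0.67 [186.6, 148.0, 327.6, 246.9] 6343
side ratchet_grip 0.81 [183.3, 202.9, 289.4, 246.7] 1267
side nut 0.83 [254.6, 192.4, 285.9, 219.2] 589
side rabbit_center 0.8 [271.0, 240.8, 321.5, 309.9] 1907
{'fx': 452.6679306296069, 'fy': 452.6679306296069, 'cx': 251.7968504753612, 'cy': 190.32518554021325, 'origin': array([0.44749213, 0.04649712, 1.12209526]), 'rotation': array([-3.01401567e+00,  1.66331209e-03, -1.59969015e+00]), 'shot': 2}
top nut_center 0.62 [194.7, 146.0, 287.6, 262.2] 5009
top ratchet_grip 0.95 [237.6, 181.2, 268.6, 265.9] 939
top nut 0.77 [242.9, 174.4, 262.9, 202.8] 383
top rabbit_center 0.61 [317.7, 202.4, 345.1, 231.1] 556
```

Run:
```python
import cv2
a=cv2.imread("pics/top0.png"); cv2.imwrite("pics/top0c.png",cv2.resize(a[130:290,170:370],None,fx=3.7,fy=3.7,interpolation=2))
a=cv2.imread("pics/side0.png"); cv2.imwrite("pics/side0c.png",cv2.resize(a[130:330,150:370],None,fx=2.9,fy=2.9,interpolation=2))
```

```text
(no output)
```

View pics/top0c.png

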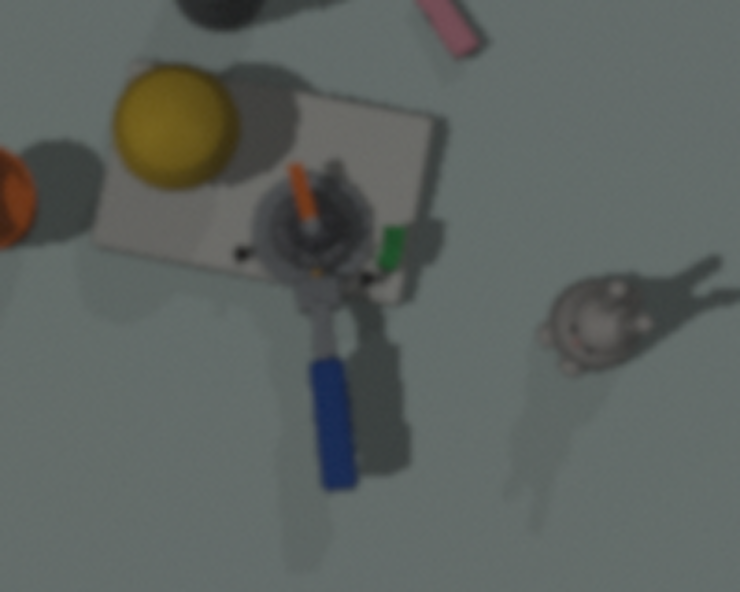

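View pics/side0c.png

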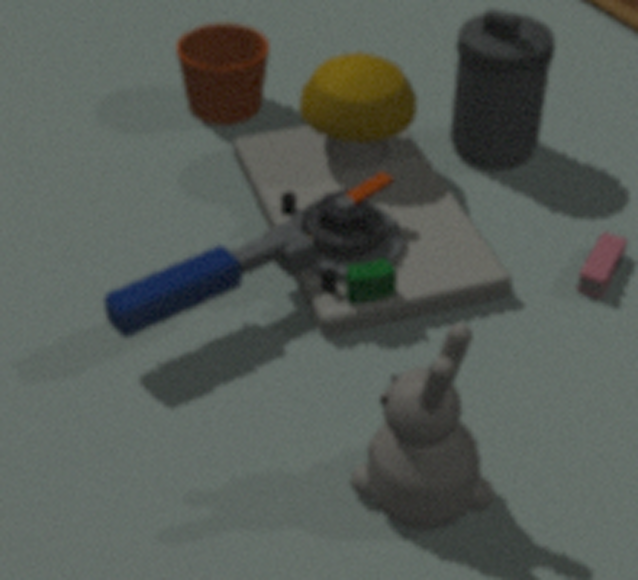

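View pics/top0.png

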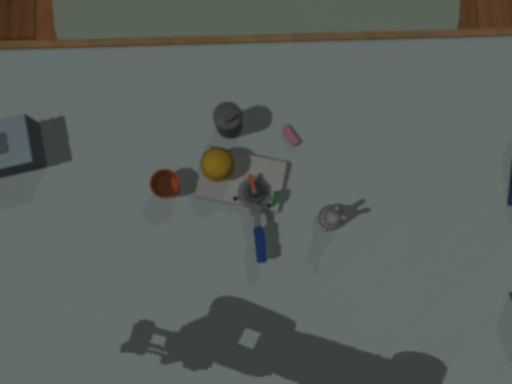

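```bash
cat > h.py <<'E'
import numpy as np,cv2,pickle
from scipy.spatial.transform import Rotation as R
def ray(s,uv):
    uv=np.atleast_2d(uv).astype(float)
    d=np.c_[(uv[:,0]-s["cx"])/s["fx"],(uv[:,1]-s["cy"])/s["fy"],np.ones(len(uv))]
    return d@R.from_euler("xyz",s["rotation"]).as_matrix().T
def onz(s,uv,z):
    d=ray(s,uv); o=s["origin"]; return o+d*((z-o[2])/d[:,2])[:,None]
def proj(s,p):
    c=(np.atleast_2d(p)-s["origin"])@R.from_euler("xyz",s["rotation"]).as_matrix()
    return np.c_[c[:,0]/c[:,2]*s["fx"]+s["cx"],c[:,1]/c[:,2]*s["fy"]+s["cy"]]
def blue(s):
    h=cv2.cvtColor(s["pixels"],cv2.COLOR_RGB2HSV)
    m=((h[...,0]>100)&(h[...,0]<130)&(h[...,1]>140)).astype(np.uint8)
    n,l,st,c=cv2.connectedComponentsWithStats(m)
    return m,l,st
E
python3 - <<'E'
from h import *
t=pickle.load(open("top0.pkl","rb"));s=pickle.load(open("side0.pkl","rb"))
C=lambda x,y:(170+x/3.7,130+y/3.7)
D=lambda x,y:(150+x/2.9,130+y/2.9)
for n,p,z in [("nut",C(313,228),.05),("pointer tip",C(297,168),.052),("handle near",C(327,360),.051),("far",C(340,490),.051),("green",C(392,248),.038),("lamp",C(176,127),.06),("rabbit",C(600,325),.06),("footTR",C(440,118),.018),("footTL",C(140,68),.018),("footBL",C(95,243),.018),("footBR",C(402,300),.018)]:
    print(n,onz(t,p,z).round(4))
for n,p,z in [("handle near",D(230,252),.051),("far",D(115,300),.051),("green",D(371,268),.038),("ptr tip",D(388,177),.052)]:
    print(n,onz(s,p,z).round(4))
for x,z in((t,.051),(s,.045)):
    m,l,st=blue(x)
    for i in range(1,len(st)):
        if st[i,4]>100:
            v,u=np.where(l==i);P=onz(x,np.c_[u,v],z)[:,:2];c=P.mean(0);w,V=np.linalg.eigh(np.cov((P-c).T));print(st[i],c,V[:,1],np.sqrt(w*12))
E
```

```text
nut [[0.5817 0.0377 0.05  ]]
pointer tip [[0.6208 0.0469 0.052 ]]
handle near [[0.4965 0.0313 0.051 ]]
far [[0.4143 0.0256 0.051 ]]
green [[ 0.5686 -0.0134  0.038 ]]
lamp [[0.6486 0.1241 0.06  ]]
rabbit [[ 0.5132 -0.1423  0.06  ]]
footTR [[ 0.6575 -0.0498  0.018 ]]
footTL [[0.6975 0.1506 0.018 ]]
footBL [[0.5799 0.1824 0.018 ]]
footBR [[ 0.5361 -0.0199  0.018 ]]
handle near [[0.4981 0.03   0.051 ]]
far [[0.42  0.025 0.051]]
green [[ 0.5731 -0.0134  0.038 ]]
ptr tip [[0.6247 0.0452 0.052 ]]
[255 228  11  34 253] [0.45732851 0.02933984] [-0.99713975 -0.07557982] [0.01794123 0.07685887]
[187 216  45  25 400] [0.45879347 0.02897889] [-0.99829189 -0.05842345] [0.02498508 0.08041806]
```

```bash
cat >> h.py <<'E'
def rows(targets):  # targets: list of (x,y,z,psi)
    from workcell import env
    st=env.state(); p=st["eef_pos"]; M=R.from_euler("xyz",st["ee_rot"]).as_matrix(); psi=st["ee_rot"][2]
    for x,y,z,a in targets:
        d=M.T@(np.array([x,y,z])-p)*1000
        da=-np.degrees((a-psi+np.pi)%(2*np.pi)-np.pi)
        print([list(d.round(1)),round(da,1)])
N=np.array([.583,.037])
def grip(th,z=.021,r=.125,n=N):
    return (n[0]-r*np.cos(th),n[1]-r*np.sin(th),z,th+np.pi/2)
E
python3 -c "
from h import *
rows([grip(.065,.12)])"
```

```text
[[np.float64(-365.0), np.float64(430.4), np.float64(97.2)], np.float64(-20.5)]
```

Emit:
send_rows([
  [[-52,61,8],-4,88],
  [[-104,123,8],-8,88],
  [[-156,184,8],-12,88],
  [[-208,246,8],-16,88],
  [[-260,307,8],-20.5,88],
  [[-312,369,30],-20.5,88],
  [[-365,430,60],-20.5,88],
  [[-365,430,97],-20.5,88],
])

```text
time_s: 1.17
eef_pos: [0.3326, 0.2234, 0.1894]
ee_rot: [3.139, -0.001, 1.636]
contact_force: [1.8, 0.8, -0.3]
finger_gap: 0.0882
```

Emit:
send_rows([
  [[0,0,0],0,88],
])

```text
time_s: 1.25
eef_pos: [0.3347, 0.2188, 0.188]
ee_rot: [3.14, 0.001, 1.629]
contact_force: [-0.2, -0.1, -0.4]
finger_gap: 0.0881
```

```bash
python3 -c "
from h import *
rows([grip(.065,.12)])"
```

```text
[[np.float64(-196.8), np.float64(112.1), np.float64(68.4)], np.float64(-0.4)]
```

Emit:
send_rows([
  [[-33,19,5],0,88],
  [[-66,37,15],0,88],
  [[-99,56,30],-0.4,88],
  [[-132,75,45],-0.4,88],
  [[-165,94,60],-0.4,88],
  [[-197,112,68],-0.4,88],
  [[-197,112,68],-0.4,88],
  [[-197,112,68],-0.4,88],
])

```text
time_s: 1.92
eef_pos: [0.4584, 0.028, 0.1199]
ee_rot: [3.141, 0.001, 1.634]
contact_force: [-0.4, 0.5, 1.3]
finger_gap: 0.0882
```

Run:
```python
from h import *
from workcell import env,snapshot
s=snapshot("side"); a=s["pixels"][:,:,::-1]
cv2.imwrite("pics/s1.png",a)
print(env.state()["eef_pos"])
rows([grip(.065,.021)])
```

```text
[0.45798317 0.02901837 0.12029385]
[[np.float64(-0.1), np.float64(0.2), np.float64(99.3)], np.float64(0.0)]
```

View pics/s1.png

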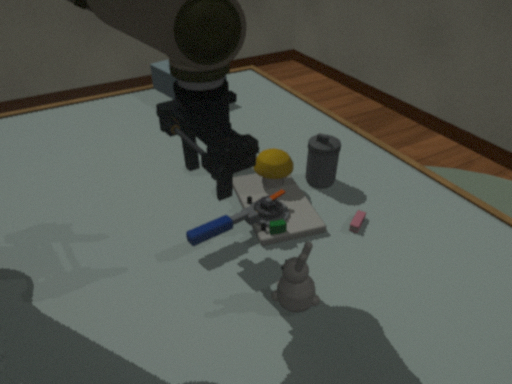

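The gripper is above the handle: fingers at about (190,150) and (225,185), handle at (210,230). Nothing is in the way, so I'll descend.

Emit:
send_rows([
  [[0,0,25],0,88],
  [[0,0,50],0,88],
  [[0,0,75],0,88],
  [[0,0,92],0,88],
  [[0,0,99],0,88],
  [[0,0,99],0,88],
])

```text
time_s: 2.47
eef_pos: [0.4572, 0.0301, 0.0208]
ee_rot: [-3.14, 0.0, 1.637]
contact_force: [-1.0, 0.4, 1.1]
finger_gap: 0.0881
```

Run:
```python
from h import *
from workcell import env,snapshot
print(env.state()["eef_pos"],env.state()["contact_force"])
s=snapshot("side"); a=s["pixels"][100:340,120:380,::-1]
t=snapshot("top"); b=t["pixels"][120:300,150:380,::-1]
cv2.imwrite("pics/s2.png",cv2.resize(a,None,fx=2.5,fy=2.5)); cv2.imwrite("pics/t2.png",cv2.resize(b,None,fx=3,fy=3))
```

```text
[0.45716674 0.03012971 0.02077883] [-1.0012972   0.39171911  1.06778385]
```

View pics/s2.png

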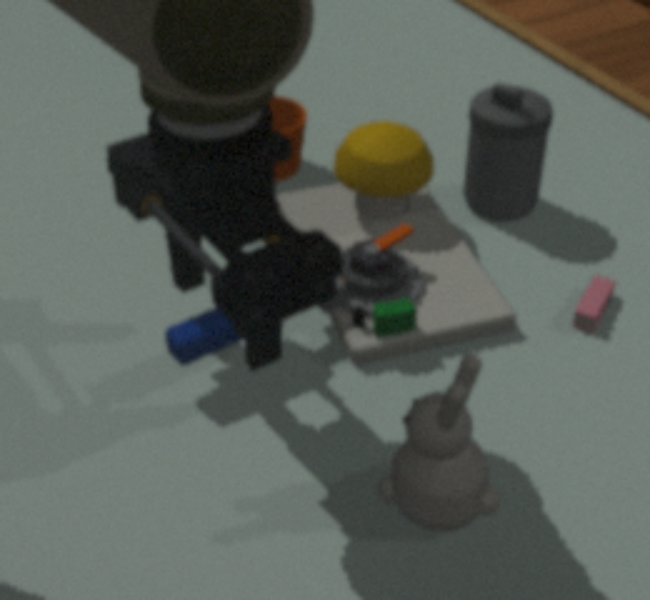

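View pics/t2.png

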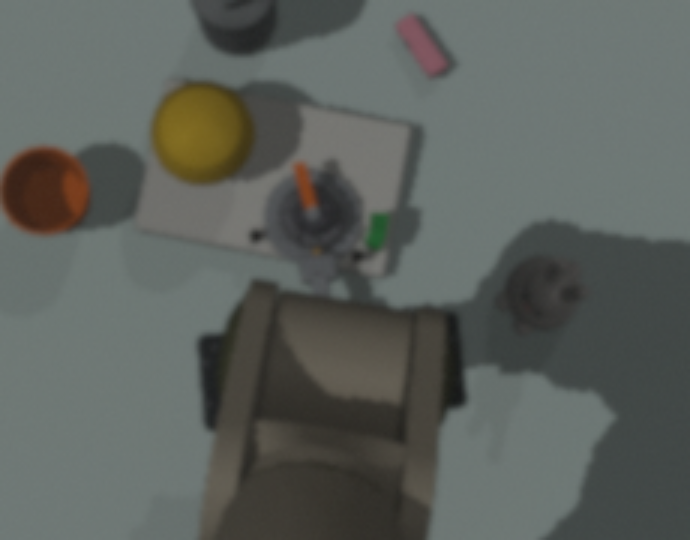

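The fingers straddle the blue handle, and the rabbit is well clear. I'll close the gripper.

Emit:
send_rows([
  [[0,0,0],0,20],
  [[0,0,0],0,20],
  [[0,0,0],0,20],
  [[0,0,0],0,20],
  [[0,0,0],0,20],
  [[0,0,0],0,20],
  [[0,0,0],0,20],
], newtons=20)

```text
time_s: 3.15
eef_pos: [0.4585, 0.0295, 0.0224]
ee_rot: [3.14, 0.001, 1.637]
contact_force: [-0.0, 0.1, -0.2]
finger_gap: 0.0433
```

Run:
```python
from h import *
from workcell import env
s=env.state();print(s["eef_pos"],s["ee_rot"],s["contact_force"],s["finger_gap"])
rows([grip(.065-.1*i) for i in range(1,9)])
```

```text
[0.45846757 0.02948097 0.02236898] [3.13955078e+00 9.90917881e-04 1.63676023e+00] [-0.02426293  0.1434456  -0.15249176] 0.04330672568110403
[[np.float64(11.9), np.float64(0.4), np.float64(1.4)], np.float64(5.8)]
[[np.float64(24.2), np.float64(2.3), np.float64(1.3)], np.float64(11.5)]
[[np.float64(36.4), np.float64(5.4), np.float64(1.3)], np.float64(17.2)]
[[np.float64(48.1), np.float64(9.7), np.float64(1.3)], np.float64(23.0)]
[[np.float64(59.3), np.float64(15.1), np.float64(1.3)], np.float64(28.7)]
[[np.float64(70.0), np.float64(21.7), np.float64(1.3)], np.float64(34.4)]
[[np.float64(79.9), np.float64(29.2), np.float64(1.3)], np.float64(40.2)]
[[np.float64(89.0), np.float64(37.8), np.float64(1.4)], np.float64(45.9)]
```

Emit:
send_rows([
  [[0,0,1],0,18],
  [[0,0,1],0,18],
  [[0,0,1],0,18],
  [[0,0,1],0,18],
  [[0,0,1],0,18],
  [[0,0,1],0,18],
  [[0,0,1],0,18],
], newtons=25)

```text
time_s: 3.73
eef_pos: [0.4584, 0.0296, 0.0213]
ee_rot: [3.14, 0.001, 1.637]
contact_force: [0.2, 1.2, -2.0]
finger_gap: 0.0236
```

Run:
```python
from h import *
from workcell import env
s=env.state();print(s["eef_pos"],s["ee_rot"],s["contact_force"],s["finger_gap"])
rows([grip(.065-.1*i) for i in range(1,9)])
```

```text
[0.45841872 0.02956214 0.0213145 ] [3.13966531e+00 8.55879069e-04 1.63681197e+00] [ 0.23826444  1.24919508 -1.97819118] 0.023628428110659076
[[np.float64(11.8), np.float64(0.4), np.float64(0.3)], np.float64(5.8)]
[[np.float64(24.2), np.float64(2.3), np.float64(0.3)], np.float64(11.5)]
[[np.float64(36.3), np.float64(5.4), np.float64(0.3)], np.float64(17.2)]
[[np.float64(48.0), np.float64(9.7), np.float64(0.3)], np.float64(23.0)]
[[np.float64(59.2), np.float64(15.2), np.float64(0.3)], np.float64(28.7)]
[[np.float64(69.9), np.float64(21.7), np.float64(0.3)], np.float64(34.4)]
[[np.float64(79.8), np.float64(29.3), np.float64(0.3)], np.float64(40.2)]
[[np.float64(89.0), np.float64(37.8), np.float64(0.3)], np.float64(45.9)]
```

Emit:
send_rows([
  [[6,0,0],3,18],
  [[12,0.5,0],6,18],
  [[18,1.3,0],8.6,18],
  [[24,2.3,0],11.5,18],
  [[30,3.7,0],14.4,18],
  [[36,5.4,0],17.2,18],
  [[42,7.4,0],20,18],
  [[48,9.7,0],23,18],
])

```text
time_s: 4.4
eef_pos: [0.4642, 0.0785, 0.0213]
ee_rot: [3.141, 0.001, 1.234]
contact_force: [-2.7, 0.9, 3.0]
finger_gap: 0.0237
```

Run:
```python
from h import *
from workcell import env
s=env.state();print(s["eef_pos"],s["ee_rot"],s["contact_force"],s["finger_gap"])
rows([grip(.065-.4-.05*i) for i in range(1,9)])
```

```text
[0.46416346 0.07851361 0.02126284] [3.14134280e+00 7.71662754e-04 1.23390684e+00] [-2.65794     0.85087745  3.04644385] 0.023697815957989667
[[np.float64(6.1), np.float64(1.0), np.float64(0.3)], np.float64(2.8)]
[[np.float64(12.3), np.float64(1.5), np.float64(0.3)], np.float64(5.6)]
[[np.float64(18.5), np.float64(2.2), np.float64(0.2)], np.float64(8.5)]
[[np.float64(24.7), np.float64(3.3), np.float64(0.2)], np.float64(11.4)]
[[np.float64(30.8), np.float64(4.7), np.float64(0.2)], np.float64(14.2)]
[[np.float64(36.8), np.float64(6.4), np.float64(0.2)], np.float64(17.1)]
[[np.float64(42.7), np.float64(8.4), np.float64(0.2)], np.float64(19.9)]
[[np.float64(48.6), np.float64(10.7), np.float64(0.2)], np.float64(22.8)]
```

Emit:
send_rows([
  [[6,0.5,0],2.8,18],
  [[12,1,0],5.6,18],
  [[18.5,2,0],8.5,18],
  [[24.7,3.2,0],11.4,18],
  [[30.8,4.7,0],14.2,18],
  [[36.8,6.4,0],17,18],
  [[42.7,8.4,0],20,18],
  [[48.6,10.7,0],22.8,18],
])

```text
time_s: 5.07
eef_pos: [0.4887, 0.1221, 0.0212]
ee_rot: [-3.138, 0.002, 0.834]
contact_force: [-8.9, 7.0, 7.3]
finger_gap: 0.0235
```

```bash
cat > look.py <<'E'
from h import *
from workcell import env,snapshot
import sys
n=sys.argv[1]
s=env.state();print(s["eef_pos"],s["ee_rot"],s["contact_force"],s["ft_torque"],s["finger_gap"])
t=snapshot("top"); b=t["pixels"][120:300,150:380,::-1]
cv2.imwrite(f"pics/t{n}.png",cv2.resize(b,None,fx=3,fy=3))
h=cv2.cvtColor(t["pixels"],cv2.COLOR_RGB2HSV)
m=((h[...,0]>3)&(h[...,0]<16)&(h[...,1]>160)&(h[...,2]>110)); m[:, :225]=0; m[:,300:]=0; m[:150]=0; m[235:]=0
v,u=np.where(m); P=onz(t,np.c_[u,v],.052)[:,:2]; d=P-N; r=np.linalg.norm(d,axis=1); k=(r>.014)&(r<.06); print(k.sum(), "ptr angle",np.arctan2(*d[k].mean(0)[::-1]),np.arctan2(*(d[k&(r>.03)].mean(0)[::-1])) )
th=s["ee_rot"][2]-np.pi/2; print("th",th)
E
python3 look.py 3
python3 - <<'E'
from h import *
rows([grip(-.735+.1*i) for i in range(1,9)])
E
```

```text
[0.48870678 0.12208235 0.02121364] [-3.13826954e+00  2.44471038e-03  8.34093078e-01] [-8.86911869  7.0236388   7.31113131] [1.17285286 1.25079463 0.36371448] 0.023537336372367164
29 ptr angle -0.24457785034351442 -0.2791802903998593
th -0.7367032490412979
[[np.float64(-13.2), np.float64(2.7), np.float64(0.2)], np.float64(-6.0)]
[[np.float64(-25.6), np.float64(4.7), np.float64(0.3)], np.float64(-11.7)]
[[np.float64(-37.6), np.float64(7.8), np.float64(0.3)], np.float64(-17.5)]
[[np.float64(-49.4), np.float64(12.1), np.float64(0.3)], np.float64(-23.2)]
[[np.float64(-60.6), np.float64(17.6), np.float64(0.3)], np.float64(-28.9)]
[[np.float64(-71.2), np.float64(24.2), np.float64(0.3)], np.float64(-34.6)]
[[np.float64(-81.1), np.float64(31.8), np.float64(0.3)], np.float64(-40.4)]
[[np.float64(-90.2), np.float64(40.4), np.float64(0.3)], np.float64(-46.1)]
```

View pics/t3.png

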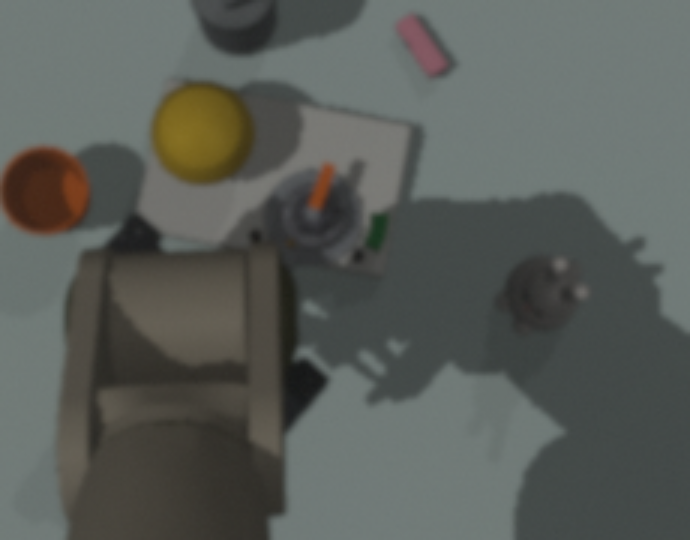

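```bash
sed -i 's/^N=.*/N=np.array([.5825,.0395])/' h.py
python3 - <<'E'
from h import *
rows([grip(-.735+.08*i) for i in range(1,9)])
E
```

```text
[[np.float64(-9.2), np.float64(0.4), np.float64(0.2)], np.float64(-4.8)]
[[np.float64(-19.1), np.float64(1.7), np.float64(0.3)], np.float64(-9.4)]
[[np.float64(-28.9), np.float64(3.7), np.float64(0.3)], np.float64(-14.0)]
[[np.float64(-38.5), np.float64(6.5), np.float64(0.3)], np.float64(-18.6)]
[[np.float64(-47.9), np.float64(10.1), np.float64(0.3)], np.float64(-23.2)]
[[np.float64(-56.9), np.float64(14.4), np.float64(0.3)], np.float64(-27.8)]
[[np.float64(-65.5), np.float64(19.4), np.float64(0.3)], np.float64(-32.3)]
[[np.float64(-73.8), np.float64(25.1), np.float64(0.3)], np.float64(-36.9)]
```

Emit:
send_rows([
  [[-9.2,0.4,0],-4.8,18],
  [[-19,1.7,0],-9.4,18],
  [[-29,3.7,0],-14,18],
  [[-38.5,6.5,0],-18.6,18],
  [[-48,10,0],-23.2,18],
  [[-57,14.4,0],-27.8,18],
  [[-65.5,19.4,0],-32.3,18],
  [[-73.8,25,0],-37,18],
])

```text
time_s: 5.78
eef_pos: [0.4583, 0.0507, 0.0213]
ee_rot: [-3.139, -0.0, 1.48]
contact_force: [4.6, -1.3, -5.2]
finger_gap: 0.0236
```

Run:
```python
from h import *
rows([grip(-.095+.055*i) for i in range(1,9)])
```

```text
[[np.float64(-6.3), np.float64(-0.2), np.float64(0.3)], np.float64(-2.9)]
[[np.float64(-13.1), np.float64(0.4), np.float64(0.3)], np.float64(-6.0)]
[[np.float64(-19.9), np.float64(1.3), np.float64(0.3)], np.float64(-9.2)]
[[np.float64(-26.7), np.float64(2.6), np.float64(0.3)], np.float64(-12.4)]
[[np.float64(-33.4), np.float64(4.2), np.float64(0.3)], np.float64(-15.5)]
[[np.float64(-39.9), np.float64(6.2), np.float64(0.3)], np.float64(-18.7)]
[[np.float64(-46.4), np.float64(8.6), np.float64(0.3)], np.float64(-21.8)]
[[np.float64(-52.7), np.float64(11.3), np.float64(0.3)], np.float64(-25.0)]
```

Emit:
send_rows([
  [[-6.3,0,0],-2.9,18],
  [[-13,0.4,0],-6,18],
  [[-20,1.3,0],-9.2,18],
  [[-26.7,2.6,0],-12.4,18],
  [[-33.4,4.2,0],-15.5,18],
  [[-40,6.2,0],-18.7,18],
  [[-46.4,8.6,0],-21.8,18],
])

```text
time_s: 6.37
eef_pos: [0.4633, 0.0032, 0.0213]
ee_rot: [-3.141, -0.001, 1.862]
contact_force: [3.2, 1.4, -3.2]
finger_gap: 0.0239
```

```bash
python3 look.py 4
python3 - <<'E'
from h import *
rows([grip(.29-.065*i) for i in range(1,9)])
E
```

```text
[0.46326245 0.00323717 0.02131831] [-3.14093129e+00 -6.82577663e-04  1.86243552e+00] [ 3.18850294  1.39827801 -3.21933601] [ 0.1365491  -0.56287718 -0.26254887] 0.02393166780125183
28 ptr angle -0.330876752666136 -0.3392790157655447
th 0.29163918941493305
[[np.float64(9.6), np.float64(-0.1), np.float64(0.3)], np.float64(4.0)]
[[np.float64(17.7), np.float64(0.7), np.float64(0.3)], np.float64(7.7)]
[[np.float64(25.7), np.float64(2.1), np.float64(0.3)], np.float64(11.4)]
[[np.float64(33.6), np.float64(4.0), np.float64(0.3)], np.float64(15.2)]
[[np.float64(41.4), np.float64(6.3), np.float64(0.3)], np.float64(18.9)]
[[np.float64(49.0), np.float64(9.2), np.float64(0.3)], np.float64(22.6)]
[[np.float64(56.4), np.float64(12.6), np.float64(0.3)], np.float64(26.3)]
[[np.float64(63.6), np.float64(16.4), np.float64(0.3)], np.float64(30.0)]
```

View pics/t4.png

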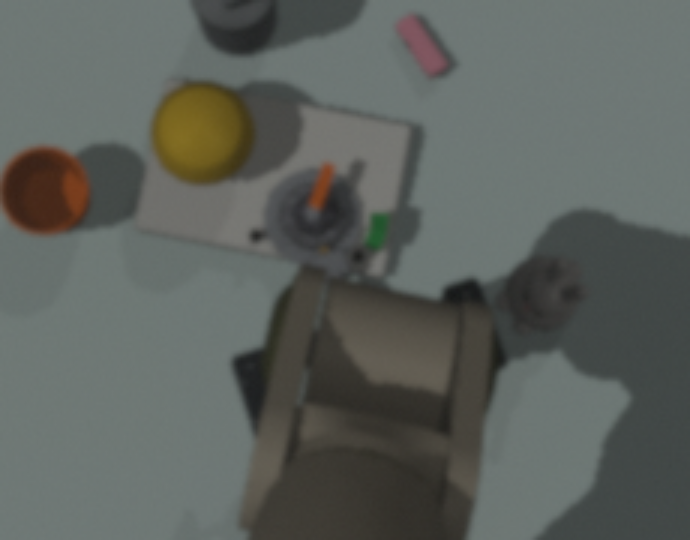

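The pointer stayed put on the back stroke and the rabbit at (545,290) is untouched. Next is the second driving stroke.

Emit:
send_rows([
  [[9,0,0],4,18],
  [[17.5,0.7,0],7.7,18],
  [[25.7,2.1,0],11.4,18],
  [[33.6,4,0],15.2,18],
  [[41.4,6.3,0],18.9,18],
  [[49,9.2,0],22.6,18],
  [[56.4,12.6,0],26.3,18],
  [[63.6,16.4,0],30,18],
])

```text
time_s: 7.08
eef_pos: [0.4612, 0.068, 0.0213]
ee_rot: [3.141, 0.001, 1.337]
contact_force: [4.4, -3.8, -4.3]
finger_gap: 0.0237
```

Run:
```python
from h import *
rows([grip(-.23-.066*i) for i in range(1,9)])
```

```text
[[np.float64(8.1), np.float64(-0.1), np.float64(0.3)], np.float64(3.6)]
[[np.float64(16.3), np.float64(0.7), np.float64(0.3)], np.float64(7.3)]
[[np.float64(24.5), np.float64(2.0), np.float64(0.3)], np.float64(11.1)]
[[np.float64(32.5), np.float64(3.8), np.float64(0.3)], np.float64(14.9)]
[[np.float64(40.4), np.float64(6.2), np.float64(0.3)], np.float64(18.7)]
[[np.float64(48.1), np.float64(9.1), np.float64(0.3)], np.float64(22.5)]
[[np.float64(55.7), np.float64(12.5), np.float64(0.3)], np.float64(26.3)]
[[np.float64(62.9), np.float64(16.4), np.float64(0.3)], np.float64(30.0)]
```

Emit:
send_rows([
  [[8,0,0],3.6,18],
  [[16.3,0.7,0],7.3,18],
  [[24.5,2,0],11.1,18],
  [[32.5,3.8,0],14.9,18],
  [[40.4,6.2,0],18.7,18],
  [[48,9.1,0],22.5,18],
  [[55.7,12.5,0],26.3,18],
  [[63,16.4,0],30,18],
])

```text
time_s: 7.75
eef_pos: [0.4918, 0.1256, 0.0213]
ee_rot: [3.14, 0.001, 0.809]
contact_force: [1.7, -2.9, -0.9]
finger_gap: 0.0237
```

```bash
python3 look.py 5
python3 - <<'E'
from h import *
rows([grip(-.758+.08*i) for i in range(1,9)])
E
```

```text
[0.49179533 0.12559239 0.02129846] [3.14048735e+00 1.24438239e-03 8.09217428e-01] [ 1.66777601 -2.88780842 -0.91532091] [-0.64088065 -0.10757045  0.06369414] 0.02367816485683129
36 ptr angle -1.1241327920285964 -1.1633657707222265
th -0.7615788991028367
[[np.float64(-11.1), np.float64(0.5), np.float64(0.3)], np.float64(-5.0)]
[[np.float64(-21.1), np.float64(1.8), np.float64(0.3)], np.float64(-9.6)]
[[np.float64(-30.8), np.float64(3.9), np.float64(0.3)], np.float64(-14.2)]
[[np.float64(-40.4), np.float64(6.7), np.float64(0.3)], np.float64(-18.7)]
[[np.float64(-49.8), np.float64(10.3), np.float64(0.3)], np.float64(-23.3)]
[[np.float64(-58.8), np.float64(14.6), np.float64(0.3)], np.float64(-27.9)]
[[np.float64(-67.4), np.float64(19.6), np.float64(0.4)], np.float64(-32.5)]
[[np.float64(-75.6), np.float64(25.3), np.float64(0.4)], np.float64(-37.1)]
```

View pics/t5.png

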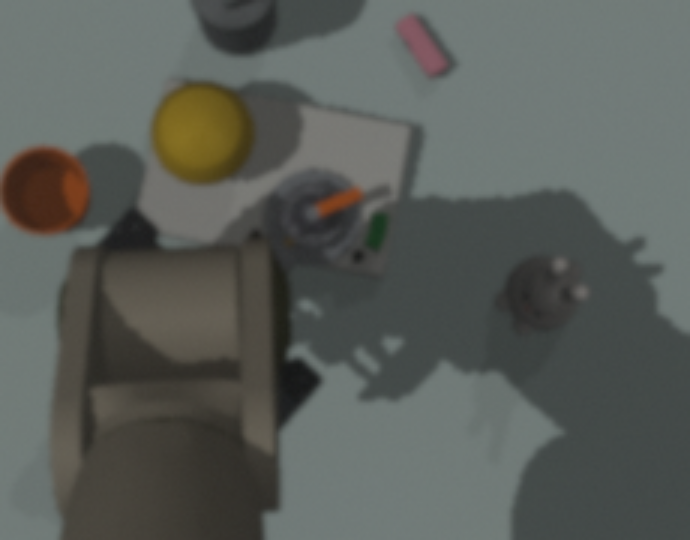

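The pointer turned to about -1.15 rad, and the arc's centre is near -1.8. I'll swing back for a third, shorter stroke.

Emit:
send_rows([
  [[-10.5,0.5,0],-5,18],
  [[-21,1.8,0],-9.6,18],
  [[-30.8,3.9,0],-14.2,18],
  [[-40.4,6.7,0],-18.7,18],
  [[-49.8,10.3,0],-23.3,18],
  [[-58.8,14.6,0],-27.9,18],
  [[-67.4,19.6,0],-32.5,18],
  [[-75.6,25.3,0],-37,18],
])

```text
time_s: 8.47
eef_pos: [0.4587, 0.0536, 0.0214]
ee_rot: [3.139, 0.001, 1.455]
contact_force: [6.4, -1.5, -8.0]
finger_gap: 0.0237
```

Run:
```python
from h import *
rows([grip(-.118+.058*i) for i in range(1,8)])
```

```text
[[np.float64(-6.7), np.float64(-0.2), np.float64(0.4)], np.float64(-3.2)]
[[np.float64(-13.9), np.float64(0.4), np.float64(0.4)], np.float64(-6.5)]
[[np.float64(-21.1), np.float64(1.4), np.float64(0.4)], np.float64(-9.8)]
[[np.float64(-28.2), np.float64(2.8), np.float64(0.4)], np.float64(-13.1)]
[[np.float64(-35.2), np.float64(4.7), np.float64(0.4)], np.float64(-16.5)]
[[np.float64(-42.1), np.float64(6.9), np.float64(0.4)], np.float64(-19.8)]
[[np.float64(-48.8), np.float64(9.6), np.float64(0.4)], np.float64(-23.1)]
```

Emit:
send_rows([
  [[-6.7,0,0],-3.2,18],
  [[-14,0.4,0],-6.5,18],
  [[-21,1.4,0],-9.8,18],
  [[-28.2,2.8,0],-13.1,18],
  [[-35.2,4.7,0],-16.5,18],
  [[-42,6.9,0],-19.8,18],
  [[-48.8,9.6,0],-23.1,18],
])

```text
time_s: 9.05
eef_pos: [0.4632, 0.0037, 0.0214]
ee_rot: [3.138, 0.002, 1.861]
contact_force: [6.1, 2.5, -7.5]
finger_gap: 0.0235
```

```bash
python3 look.py 6
python3 - <<'E'
from h import *
rows([grip(.288-.065*i) for i in range(1,9)])
E
```

```text
[0.4632156  0.00373242 0.0213757 ] [3.13773296e+00 2.36721993e-03 1.86068632e+00] [ 6.06610026  2.45788759 -7.5389224 ] [ 0.35373412 -0.98077102 -0.31104287] 0.023520394773051866
31 ptr angle -1.129595046635939 -1.1477313439400239
th 0.2898899890150113
[[np.float64(9.6), np.float64(-0.2), np.float64(0.3)], np.float64(4.0)]
[[np.float64(17.7), np.float64(0.7), np.float64(0.3)], np.float64(7.8)]
[[np.float64(25.7), np.float64(2.0), np.float64(0.3)], np.float64(11.5)]
[[np.float64(33.6), np.float64(3.9), np.float64(0.3)], np.float64(15.2)]
[[np.float64(41.4), np.float64(6.3), np.float64(0.3)], np.float64(18.9)]
[[np.float64(49.0), np.float64(9.2), np.float64(0.3)], np.float64(22.7)]
[[np.float64(56.4), np.float64(12.5), np.float64(0.2)], np.float64(26.4)]
[[np.float64(63.5), np.float64(16.4), np.float64(0.2)], np.float64(30.1)]
```

Emit:
send_rows([
  [[9,0,0],4,18],
  [[17.5,0.7,0],7.7,18],
  [[25.7,2.1,0],11.4,18],
  [[33.6,4,0],15.2,18],
  [[41.4,6.3,0],18.9,18],
  [[49,9.2,0],22.6,18],
  [[56.4,12.6,0],26.3,18],
  [[63.6,16.4,0],30,18],
])

```text
time_s: 9.77
eef_pos: [0.4614, 0.0681, 0.0213]
ee_rot: [3.135, 0.001, 1.338]
contact_force: [4.1, -4.7, -4.4]
finger_gap: 0.0236
```

```bash
python3 look.py 7
python3 - <<'E'
from h import *
rows([grip(-.23-.06*i) for i in range(1,9)])
E
```

```text
[0.46135071 0.06812245 0.02134719] [3.13507934e+00 1.13229360e-03 1.33755736e+00] [ 4.13354271 -4.7185808  -4.40840685] [-0.75243056 -0.60920732 -0.11431691] 0.023552096083631176
34 ptr angle -1.6353437923072862 -1.6488089890640276
th -0.23323896991517779
[[np.float64(6.3), np.float64(-0.4), np.float64(0.4)], np.float64(3.0)]
[[np.float64(13.8), np.float64(0.3), np.float64(0.4)], np.float64(6.5)]
[[np.float64(21.2), np.float64(1.3), np.float64(0.4)], np.float64(9.9)]
[[np.float64(28.5), np.float64(2.8), np.float64(0.4)], np.float64(13.3)]
[[np.float64(35.8), np.float64(4.8), np.float64(0.4)], np.float64(16.8)]
[[np.float64(42.9), np.float64(7.2), np.float64(0.4)], np.float64(20.2)]
[[np.float64(49.8), np.float64(10.0), np.float64(0.4)], np.float64(23.7)]
[[np.float64(56.6), np.float64(13.2), np.float64(0.4)], np.float64(27.1)]
```

View pics/t7.png

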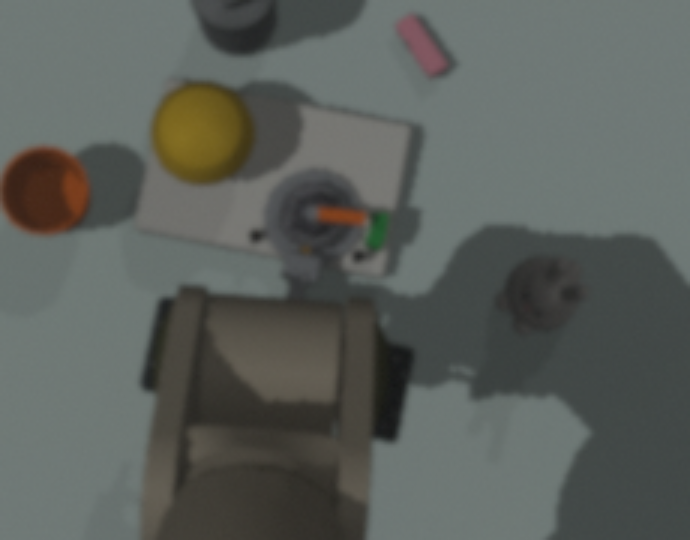

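The pointer is at the arc's near edge, tip at (360,217), with the arc spanning rows 212–250 at x≈378. About 0.24 rad more will put it at mid-arc.

Emit:
send_rows([
  [[6.5,0,0],3,18],
  [[13.8,0.3,0],6.5,18],
  [[21.2,1.3,0],9.9,18],
  [[28.5,2.8,0],13.3,18],
  [[29.5,3,0],13.8,18],
  [[29.5,3,0],13.8,18],
])

```text
time_s: 10.32
eef_pos: [0.4718, 0.0967, 0.0213]
ee_rot: [3.133, -0.001, 1.094]
contact_force: [2.0, -5.4, -3.2]
finger_gap: 0.0234
```

```bash
python3 look.py 8
```

```text
[0.47180281 0.09673201 0.02132861] [ 3.13344367e+00 -6.05636045e-04  1.09391862e+00] [ 2.0210196  -5.38201853 -3.19374859] [-0.75679224 -0.38203933 -0.0546272 ] 0.02342381068103659
34 ptr angle -1.8939606911666786 -1.912207231840875
th -0.4768777110516278
```

View pics/t8.png

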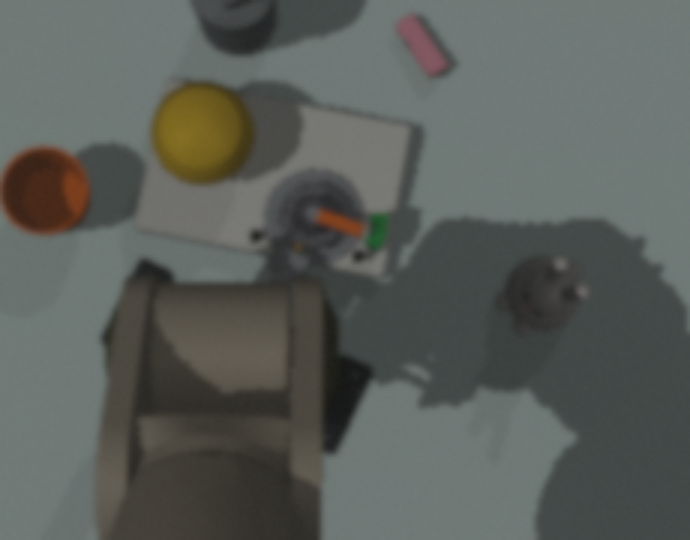

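Run:
```python
from h import *
from workcell import snapshot
for n in("top","side"):
    t=snapshot(n); h=cv2.cvtColor(t["pixels"],cv2.COLOR_RGB2HSV)
    m=(h[...,0]>45)&(h[...,0]<80)&(h[...,1]>110)
    if n=="side": cv2.imwrite("pics/s8.png",cv2.resize(t["pixels"][150:270,200:360,::-1],None,fx=5,fy=5,interpolation=2))
    v,u=np.where(m);P=onz(t,np.c_[u,v],.038)[:,:2]-N;r=np.linalg.norm(P,axis=1);a=np.arctan2(P[:,1],P[:,0]);k=(r>.045)&(r<.063)
    print(n,k.sum(),np.percentile(a[k],[0,5,50,95,100]))
```

```text
top 42 [-2.04686208 -2.0244402  -1.82162044 -1.60305755 -1.60278929]
side 89 [-2.03363866 -2.00775548 -1.80017512 -1.55696651 -1.52343338]
```

View pics/s8.png

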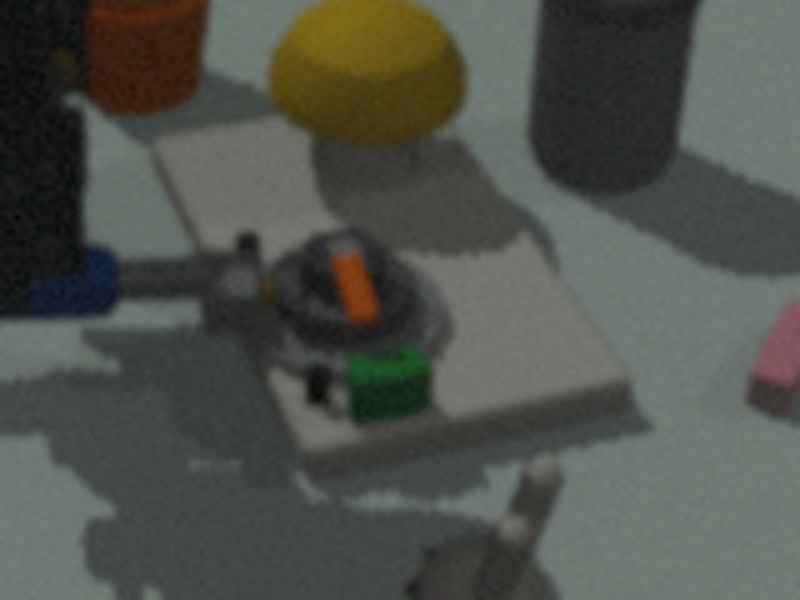

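The pointer at about -1.9 rad is past the middle of the arc, which spans -1.56 to -2.04. I'll let go.

Emit:
send_rows([
  [[0,0,0],0,60],
  [[0,0,0],0,60],
  [[0,0,0],0,60],
  [[0,0,0],0,60],
  [[0,0,0],0,60],
  [[0,0,0],0,60],
  [[0,0,0],0,60],
  [[0,0,0],0,60],
])

```text
time_s: 11.13
eef_pos: [0.4716, 0.0965, 0.0213]
ee_rot: [3.134, -0.001, 1.094]
contact_force: [-0.1, 1.0, 0.1]
finger_gap: 0.06
```

Emit:
send_rows([
  [[0,0,-15],0,60],
  [[0,0,-35],0,60],
  [[0,0,-65],0,60],
  [[0,0,-95],0,60],
  [[0,0,-125],0,60],
  [[0,0,-155],0,60],
  [[0,0,-155],0,60],
  [[0,0,-155],0,60],
])

```text
time_s: 11.8
eef_pos: [0.471, 0.097, 0.1773]
ee_rot: [3.131, -0.002, 1.094]
contact_force: [-0.9, -1.2, 0.2]
finger_gap: 0.0599
```

```bash
python3 look.py 9
python3 - <<'E'
from h import *
from workcell import snapshot
t=snapshot("side"); cv2.imwrite("pics/s9.png",cv2.resize(t["pixels"][100:340,120:380,::-1],None,fx=2.5,fy=2.5))
E
```

```text
[0.47096912 0.09700495 0.17728451] [ 3.13114611e+00 -1.81900649e-03  1.09434346e+00] [-0.93004873 -1.15682831  0.2096444 ] [-0.07846365 -0.02800334  0.03369475] 0.05985088799569521
31 ptr angle -1.8989742566011474 -1.9170657829295958
th -0.47645286967810585
```

View pics/s9.png

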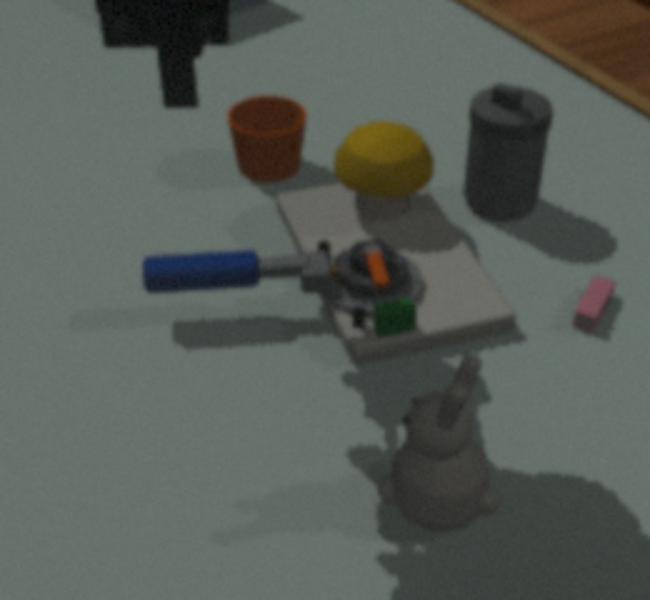

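View pics/t9.png

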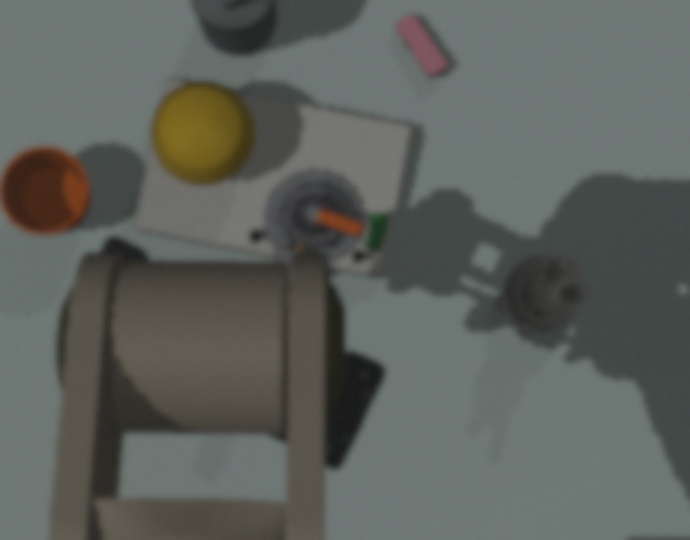

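The gripper is clear, the pointer is at the green arc, and the rabbit is standing where it was, at (440,460) in the side view. I'll hand in the job.

```bash
python3 -c "
from workcell import env
print(env.finish_job())"
```

```text
the job is handed in; nothing more can be done
None
```

The nut is tightened: its orange pointer stands at the green arc. I gripped the blue handle and made three clockwise strokes with two free back-strokes, the last stroke shortened. Then I let go, lifted clear and handed the job in at about 12 s.

- **Pointer:** it measures about -1.90 rad. The arc spans about -1.55 to -2.05 rad, seen from both cameras, so the pointer is just past the middle. I estimate the nut's turn at 2.5 to 2.6 rad. It did not move when I let go.
- **Rabbit:** it is still standing in the same place in both views.
- **Robot:** the gripper was about 16 cm above the handle and touching nothing at hand-in. Wrist forces read at the end of each move stayed near 14 N or below.
- **Correction:** during the first stroke my estimate of the nut's centre was about 2.5 mm off. I corrected it before the next stroke. No final check failed or disagreed.

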